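# Refit the keyed clamp handwheel of a screen-printing press

### The arm

A 6-joint arm with a two-finger parallel gripper is mounted at the origin on the work surface. World frame = base frame: x ahead of the robot, y to its left, z up, the work surface at z = 0. Lengths are in m, angles in rad, forces in N, time in s.
With the tool pointing down it reaches from about 0.25 to 0.725 m from the base axis. Payload 9.7 kg.
Tool frame: the origin (TCP) lies on the centre line of the jaws, within the pads' length; the fingertips stand 17 mm ahead of it and the grasp point (between the pads) lies 2 mm behind it (ctrl.tips_ahead is the distance from the TCP to the fingertips, in m); z points along the fingers, y is the line along which they close (so a half turn about z gives the same grasp; the last joint's range is limited). The gripper opens to 85 mm and grips with 20 to 120 N. Pads are 22 mm wide; open, the fingers measure 114 mm over their backs; the gripper's body (76 mm by 85 mm) begins 54 mm behind the grasp point. The pads swing forward as they close: fully open they stand 13 mm farther back than shut.
Start: joints at [-1.29, 0.087, 0.176, 1.66, 0, 1.571], TCP at [0.152, -0.528, 0.225] pointing down, gripper open.
Joint ranges: [-3.13, 3.13], [-0.85, 1.81], [-1.15, 1.24], [-2.2, 2.28], [-1.44, 1.52], [-3.14, 3.14]. Speed limits (rad/s): [2.22, 2.22, 2.57, 3.14, 3.14, 3.14].

### API

Orientations are given as [roll, pitch, yaw] about the fixed x, y, z axes, in that order (R = Rz(yaw) Ry(pitch) Rx(roll)).
In Python, from station import sensors, vision, job, ctrl gives the robot as it stands.
- The arm moves only by the tool arm_command, never from a script. Its argument "targets" is one flat list of numbers, 7 for each row, row after row: the shift along the tool's x, y, z in cm, then the turn, a rotation vector about the tool's x, y, z in rad, then the closure, from 0 (fully open) to 1 (shut). In form: [dx, dy, dz, wx, wy, wz, fingers, dx, dy, dz, wx, wy, wz, fingers, ...]. A call has 1 to 10 rows; each row is the pose to reach, as a shift and turn from the pose commanded when the call began, along the tool's axes at that moment; what a row does not reach only later rows make up. A row lasts 1/10 s, in which the tool goes at most 50 mm and 8.59 degrees, less where a joint would pass 70% of its speed; a pose out of reach is approached as far as the arm can. A call with a gripper value outside its range is refused whole. The fingers move at their own pace and stop on an object; "squeeze" is the grip in N (left out, the last holds). Time passes only in rows, so rows that repeat a pose let the fingers close. It gives the time, the measured TCP pose, the force, the opening and the grip force at its end, in the units of the state.
- sensors.get_state(): the state, without advancing time (a new reading comes with each control period).
- vision.camera(name): name is "side" or "top" or "wrist"; returns (picture, depth): 420x560x3 uint8, red, green, blue; 420x560 float32, m along the optical axis (not along the pixel's ray), 0 where there is no reading.
- vision.calibration(name): a dict with "fx", "fy", "cx", "cy" (pixels), "cam_to_world" (4x4, takes a point from camera to world coordinates). Camera axes: x right, y down, z forward; pixel columns grow to the right and rows downward; lengths in m; the calibration is good to about 2 mm. A picture is of the moment at which its call begins: read the wrist's pose just before it. calibration takes no time and is no camera call; for the wrist camera it gives the pose at the moment of the call.
- job.hand_in(): hands the job in; it is judged then, once.
The state is a dict: "time_s": time; "q": joint angles; "joint_vel": joint speeds; "effort": joint torques, N m; "position": TCP position; "tool_rot": TCP orientation; "contact_force": force on the tool from outside, world axes, zero at the start; "moment": the same for the moment, N m; "gripper_width": finger opening in m; "gripper_force": force on a finger pad.
Only numpy, scipy, OpenCV 4.12 (cv2) and the standard library are available. Lean on these libraries where they do the work, as an engineer would, in place of code of your own. Each camera call takes 0.05 s, during which the arm holds its last target. There are 200 camera calls.

### The job

The screen clamp of the table-top printing press is missing its handwheel: take the wheel from the table, set it on the bare spindle and, leaning on it only lightly, turn it until its keyway drops over the key - do not force it down on the key. Push it fully home onto the collar, wind it clockwise until the clamp is hand-tight, and let go of it. Leave the ink tub, spray bottle and squeegee where they are.

Things in the scene. Friction and masses are not known exactly. Their poses are not given: they have to be found in the camera images.
- wheel: Loose handwheel, 0.3 to 0.55 kg, flat on the table, boss up. Black rim 110 mm across and three spokes, 2 to 14 mm above its underside; bright boss with a 26 mm bore right through and one keyway 10 mm wide, 17.5 mm from axis to floor, over the whole length. Origin: on the bore axis at the underside. z: up the bore; x: from the axis to the keyway.
- wheel_boss (a point): Centre of the top of the wheel's boss, 44 mm above the wheel's underside. The boss is 46 mm across, with two parallel spanner flats 40 mm apart, 23 mm long, over its whole height, facing the wheel's +y and -y: the place to grip. Its sides are free from 14 mm above the underside upwards.
- clamp_seat: Fixed seat of the spindle on the blue clamp head. Origin: on the spindle's axis, at the top of its 44 mm wide steel collar, 165 mm above the table: the wheel is home when its underside lies on the collar. z up; x: where the wheel's keyway points when the clamp is tight. Around it nothing within 100 mm stands higher than the collar but the shaft.
- shaft_top (a point): Top of the steel shaft, 38 mm above the collar. Shaft 24 mm thick, its top 5 mm coned to 16 mm. A brass key 8 mm wide stands 4.5 mm out of one side from 3 to 25 mm above the collar; a wheel not yet aligned rests on its flat top end. Above it the shaft is plain. Play in the wheel: 1 mm all round in the bore, 1 mm each side of the key.
- tight_mark (a point): Red line on the dark bearing cap under the collar, 28 mm out from the axis: the wheel's keyway points here when the clamp is tight, a hard stop. At the start the clamp is slack: the key stands 0.68 to 1.43 rad anticlockwise of it, seen from above. Clockwise tightens. The spindle stays where left, needs about 0.3 N m to turn, and does not rise or fall.
- press: Fixed printing press. Origin: on the table under the spindle's axis. Base plate x -150 to 150, y -100 to 500, 19 high (mm); blue clamp head x -45 to 45, y -60 to 25, top at 151; springs and hinge reach out to y -96, x +-135, below 105 high; wooden screen with green mesh x -150 to 150, y -20 to 410, from 82 to 107 high. Only the spindle and the steel jaw bar move.
- ink_tub: White ink tub, 102 mm across, 96 mm high, 0.6 kg, standing. Origin: centre of its underside.
- spray_bottle: Dark teal bottle, 64 mm across, 170 mm high, standing. Origin: centre of its underside.
- squeegee: Squeegee lying flat, 200 mm long in its y, 22 mm high; wooden grip from -15 to 15 mm in its x, rubber blade on to 52 mm. Origin: under the middle of the grip.
Mind the look-alikes: they are no part of the job. Several things have the shape of the wheel; the one meant has the colours described above.

How it is judged:
On the way, in this order (a step that is already met when the one before it is completed fails the run):
1. the wheel is fully home on the collar, its keyway over the key (z of wheel in the frame of clamp_seat between -0.004 and 0.0025 m and horizontal distance between wheel and clamp_seat below 0.004 m and angle between wheel's own z axis and vertical below 0.07 rad), for 0.2 s.
2. the wheel has been wound until the clamp is tight (all of step 1 and angle between the x axis of wheel and the x axis of clamp_seat, either way round below 0.16 rad), for 0.2 s.
At the end, for the whole second after the job is handed in: The wheel's underside is within 2.5 mm of the collar, its bore within 4 mm of the spindle's axis and upright within 0.07 rad (which is only possible with its keyway over the key); it has been wound to the tight stop (its keyway within 0.16 rad of the red line); it is let go and at rest (all of step 2 and linear speed of wheel below 0.02 m/s and angular speed of wheel below 0.1 rad/s and contact force between the fingers and wheel below 0.1 N); the robot touches nothing.
It fails at once if the wheel is pressed against the spindle or its key with more than 40 N while it is not yet home (more than 4 mm above the collar) (contact force between wheel and press above 40 N and z of wheel in the frame of clamp_seat above 0.004 m).
It fails at once if the ink tub, spray bottle or squeegee is moved by more than 30 mm or tipped over (distance of any of ink_tub, spray_bottle, squeegee from where it was at the start of the episode above 0.03 m or angle between any of ink_tub, spray_bottle, squeegee's own z axis and vertical above 0.3 rad).
It also fails if it takes over 67 s, if anything falls off the work surface, if the arm or the gripper's body presses on something with over 40 N, if the wrist force passes 120 N, or if a joint passes its speed limit or range.

## Working session

There is one attempt and no reset: what is moved stays moved. The work goes in short steps, Python scripts to look and compute and a tool call to move; the robot and the scene stay as the last step left them, time stands still between calls to the robot, and variables do not carry over. Pictures are saved under pics/ and viewed, at most 10 in all, crops included, and the job is handed in when it is done.

Besides the shell and the picture viewer there is one more tool, called by a JSON object that holds its "api" and its "payload", one argument or row to a line. arm_command: Moves the arm, as the interface text tells. Its arguments: {"type":"object","properties":{"targets":{"type":"array","items":{"type":"number"}},"squeeze":{"type":"number"}},"required":["targets"]}

```bash
mkdir -p pics; ls; python3 - <<'E'
from station import sensors, vision, job, ctrl
import cv2,numpy as np
s=sensors.get_state(); print({k:np.round(v,3) for k,v in s.items()}, ctrl.tips_ahead)
for n in("top","side"):
    p,d=vision.camera(n); cv2.imwrite(f"pics/{n}0.png",p[:,:,::-1]); np.savez(f"{n}0.npz",p=p,d=d)
    print(n,vision.calibration(n))
E
```

```text
pics
{'time_s': np.float64(0.0), 'q': array([-1.29 ,  0.087,  0.175,  1.66 , -0.   ,  1.571]), 'joint_vel': array([ 0.001, -0.001, -0.001, -0.002,  0.001, -0.   ]), 'effort': array([ 1.000e-03, -5.204e+01,  4.648e+01,  1.700e-02,  0.000e+00,
        0.000e+00]), 'position': array([ 0.152, -0.528,  0.225]), 'tool_rot': array([-3.14 ,  0.   ,  0.281]), 'contact_force': array([-0.484, -0.21 ,  0.079]), 'moment': array([ 0.034,  0.031, -0.006]), 'gripper_force': np.float64(0.0), 'gripper_width': np.float64(0.085)} 0.017
top {'fx': 418.9725700963882, 'fy': 418.9725700963882, 'cx': 282.7170119678536, 'cy': 205.51534767272545, 'cam_to_world': array([[-3.59509620e-03, -9.83123915e-01,  1.82905555e-01,
         3.90807477e-01],
       [-9.99731923e-01, -6.50063891e-04, -2.31443260e-02,
        -1.45024711e-01],
       [ 2.28726407e-02, -1.82939728e-01, -9.82858025e-01,
         8.54698622e-01],
       [ 0.00000000e+00,  0.00000000e+00,  0.00000000e+00,
         1.00000000e+00]])}
side {'fx': 463.7499273412567, 'fy': 463.7499273412567, 'cx': 285.21326437130574, 'cy': 214.5562494134923, 'cam_to_world': array([[-0.96652017, -0.16716399,  0.1946663 ,  0.32483279],
       [-0.25648572,  0.60771666, -0.75159533,  0.59721377],
       [ 0.00733772, -0.77636117, -0.63024558,  0.76164752],
       [ 0.        ,  0.        ,  0.        ,  1.        ]])}
```

View pics/top0.png

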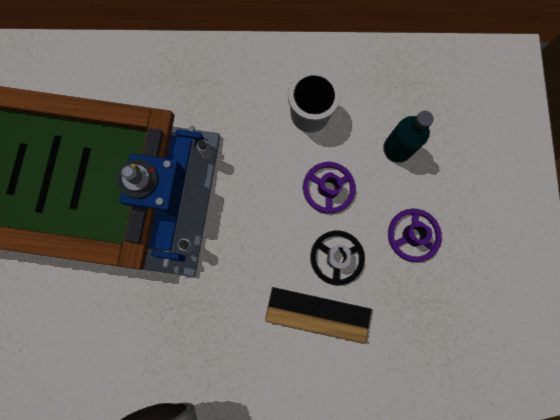

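View pics/side0.png

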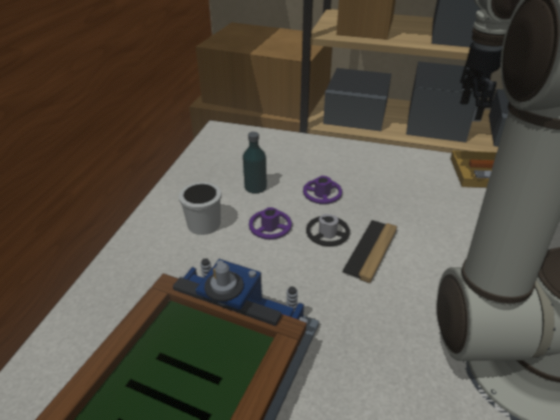

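Candidates in the top view are the wheel with black rim and bright boss at (338,257), a purple wheel at (329,187) and a purple wheel at (415,235). Only the first has the described colours. The spindle is at about (133,175). I'll confirm this in an enlarged crop of the wheel and the spindle.

```bash
cat > h.py <<'E'
import numpy as np,cv2
from station import sensors, vision, job, ctrl
def ray(n,px,z,cal=None):
    c=cal or vision.calibration(n); T=c["cam_to_world"]
    px=np.atleast_2d(np.asarray(px,float))
    d=np.c_[(px[:,0]-c["cx"])/c["fx"],(px[:,1]-c["cy"])/c["fy"],np.ones(len(px))]@T[:3,:3].T
    return T[:3,3]+d*((z-T[2,3])/d[:,2])[:,None]
def proj(n,P,cal=None):
    c=cal or vision.calibration(n); T=np.linalg.inv(c["cam_to_world"])
    P=np.atleast_2d(P)@T[:3,:3].T+T[:3,3]
    return np.c_[P[:,0]/P[:,2]*c["fx"]+c["cx"],P[:,1]/P[:,2]*c["fy"]+c["cy"]]
E
python3 - <<'E'
from h import *
p=np.load("top0.npz")["p"]; hsv=cv2.cvtColor(p,cv2.COLOR_RGB2HSV)
a=cv2.resize(p[217:297,298:378],(400,400),interpolation=cv2.INTER_CUBIC)
b=cv2.resize(p[140:210,100:170],(400,400),interpolation=cv2.INTER_CUBIC)
cv2.imwrite("pics/crop0.png",np.hstack([a,b])[:,:,::-1])
# rim: dark mask in the crop
m=np.zeros(p.shape[:2],np.uint8); m[225:292,303:372]=(p[225:292,303:372].max(2)<45)*255
cs,_=cv2.findContours(m,cv2.RETR_EXTERNAL,cv2.CHAIN_APPROX_NONE)
c=max(cs,key=cv2.contourArea); W=ray("top",c[:,0],0.012)
print(cv2.contourArea(c),cv2.fitEllipse(c)); print(cv2.minEnclosingCircle((W[:,:2]*1000).astype(np.float32)), cv2.fitEllipse((W[:,:2]*1000).astype(np.float32)))
E
```

```text
2195.0 ((337.1518249511719, 257.56402587890625), (52.04842758178711, 53.73826217651367), 148.26303100585938)
((441.9043273925781, -273.63104248046875), 54.21195602416992) ((442.1087341308594, -273.79302978515625), (105.6229248046875, 106.315185546875), 104.3046646118164)
```

View pics/crop0.png

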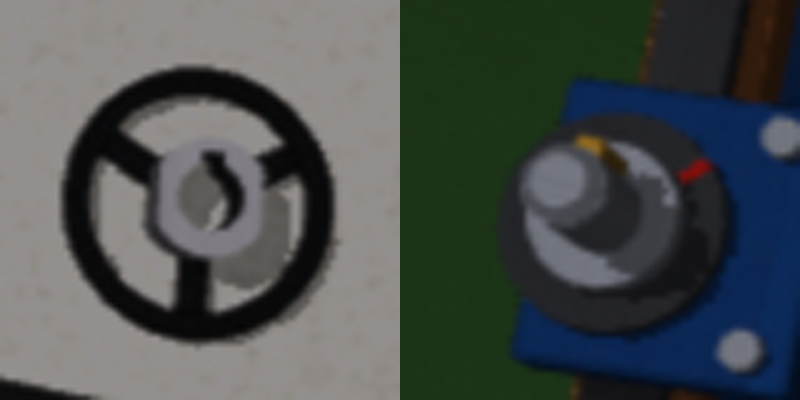

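Confirmed: the left crop shows the wheel meant, black rim and bright boss, with its keyway pointing up in the image. The right crop shows the spindle with its brass key at about (590,145) and the red line at about (695,170).

```bash
cat >> h.py <<'E'
from scipy.spatial.transform import Rotation as R
def rot(s): return R.from_euler("xyz",s["tool_rot"])
def delta(pos,yaw):
    s=sensors.get_state(); r=rot(s); t=R.from_euler("xyz",[np.pi,0,yaw])
    print("t",round(float(s["time_s"]),2),"shift cm",np.round(r.inv().apply(np.array(pos)-s["position"])*100,2),"turn",np.round((r.inv()*t).as_rotvec(),3))
E
python3 - <<'E'
from h import *
s=sensors.get_state(); c=vision.calibration("wrist"); r=rot(s)
T=c["cam_to_world"]; print("cam in tool",r.inv().apply(T[:3,3]-s["position"]).round(4)); print((r.inv().as_matrix()@T[:3,:3]).round(3),c["fx"],c["cx"],c["cy"])
f=lambda x,y:(100+(x-400)*70/400-.4,140+y*70/400-.4)
red=ray("top",[f(695,170)],.155)[0]; key=ray("top",[f(588,143)],.190)[0]; sh=ray("top",[f(557,180)],.203)[0]; cap=ray("top",[f(612,222)],.155)[0]
print("red",red,"key",key,"shafttop",sh,"cap",cap)
g=lambda x,y:(298+x*.2-.4,217+y*.2-.4)
print("boss",ray("top",[g(208,195)],.044),"spoke",ray("top",[g(192,320),g(120,145),g(288,157)],.014))
delta([.442,-.274,.225],0.281)
E
```

```text
cam in tool [ 0.0675 -0.0007 -0.1478]
[[ 0.001 -0.963 -0.27 ]
 [ 1.     0.     0.001]
 [-0.    -0.27   0.963]] 320.24257298698774 277.38794248242266 210.55148074175023
red [0.58392757 0.06373435 0.155     ] key [0.58214597 0.08402592 0.19      ] shafttop [0.56769298 0.08746177 0.203     ] cap [0.56781529 0.08747855 0.155     ]
boss [[ 0.44333281 -0.27290412  0.044     ]] spoke [[ 0.3960052  -0.26987766  0.014     ]
 [ 0.46535144 -0.24270713  0.014     ]
 [ 0.4604206  -0.31036224  0.014     ]]
t 0.1 shift cm [ 3.488e+01 -1.640e+01 -1.000e-02] turn [-0.001  0.    -0.   ]
```

{"api": "arm_command", "payload": {
  "targets": [34.9, -16.4, 0, 0, 0, 0.36, 0, 34.9, -16.4, 0, 0, 0, 0.36, 0, 34.9, -16.4, 0, 0, 0, 0.36, 0, 34.9, -16.4, 0, 0, 0, 0.36, 0, 34.9, -16.4, 0, 0, 0, 0.36, 0, 34.9, -16.4, 0, 0, 0, 0.36, 0, 34.9, -16.4, 0, 0, 0, 0.36, 0, 34.9, -16.4, 0, 0, 0, 0.36, 0, 34.9, -16.4, 0, 0, 0, 0.36, 0, 34.9, -16.4, 0, 0, 0, 0.36, 0]
}}

```text
time_s: 1.1
position: [0.4427, -0.2734, 0.2249]
tool_rot: [-3.141, 0.001, -0.077]
contact_force: [0.5, -1.2, -0.4]
gripper_width: 0.0853
gripper_force: 0.0
```

```bash
cat > shot.py <<'E'
from h import *
import sys,pickle
s=sensors.get_state(); c=vision.calibration("wrist"); p,d=vision.camera("wrist")
pickle.dump((s,c,p,d),open(sys.argv[1]+".pkl","wb")); cv2.imwrite(f"pics/{sys.argv[1]}.png",p[:,:,::-1])
print("t",s["time_s"],"q",s["q"].round(3),"pos",s["position"].round(4),s["tool_rot"].round(4),"F",s["contact_force"].round(1))
E
python3 shot.py w1
```

```text
t 1.1 q [-0.553  0.016  0.101  1.657 -0.     2.665] pos [ 0.4427 -0.2734  0.2249] [-3.1413e+00  1.1000e-03 -7.6800e-02] F [ 0.5 -1.2 -0.4]
```

View pics/w1.png

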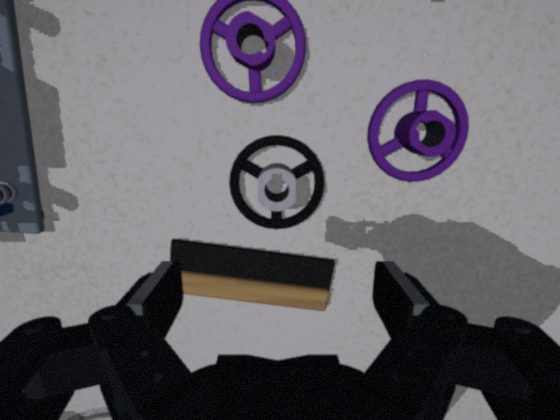

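The wrist view shows the wheel at (277,185), its boss flats nearly along the image columns, the keyway pointing up and the lone spoke down. With this yaw q6 is 2.67, too near its limit for winding, so I will use the half-turned grasp. I'll refine the wheel's centre and yaw first.

```bash
python3 - <<'E'
from h import *
import pickle
s,c,p,d=pickle.load(open("w1.pkl","rb"))
m=np.zeros(p.shape[:2],np.uint8); m[130:233,225:330]=(p[130:233,225:330].max(2)<50)*255
cs,_=cv2.findContours(m,cv2.RETR_EXTERNAL,cv2.CHAIN_APPROX_NONE)
k=max(cs,key=cv2.contourArea); W=(ray("wrist",k[:,0],.010,c)*1000).astype(np.float32)[:,:2]
e=cv2.fitEllipse(W); print(e); cx=np.array(e[0])
# spokes: dark pixels between radius 26 and 40 at z=.014
ys,xs=np.nonzero(m); P=ray("wrist",np.c_[xs,ys],.014,c)[:,:2]*1000-cx; r=np.hypot(*P.T); a=np.arctan2(P[:,1],P[:,0])[(r>27)&(r<40)]
print("yaw*3 mean", (np.angle(np.exp(3j*(a-np.pi)).mean())/3), np.histogram(a,24,(-np.pi,np.pi))[0])
# boss
b=np.zeros(p.shape[:2],np.uint8); hsv=cv2.cvtColor(p,cv2.COLOR_RGB2HSV)
sub=p[160:215,250:305]; print([int(x) for x in sub[27,:,0]]); print([int(x) for x in sub[15,:,0]])
print(ray("wrist",[[277,185]],.044,c))
E
```

```text
Traceback (most recent call last):
cv2.error: OpenCV(4.12.0) /io/opencv/modules/imgproc/src/shapedescr.cpp:356: error: (-215:Assertion failed) n >= 0 && (depth == CV_32F || depth == CV_32S) in function 'fitEllipseNoDirect'
```

```bash
python3 - <<'E'
from h import *
import pickle
s,c,p,d=pickle.load(open("w1.pkl","rb"))
m=np.zeros(p.shape[:2],np.uint8); m[130:233,225:330]=(p[130:233,225:330].max(2)<50)*255
cs,_=cv2.findContours(m,cv2.RETR_EXTERNAL,cv2.CHAIN_APPROX_NONE)
k=max(cs,key=cv2.contourArea); W=np.ascontiguousarray((ray("wrist",k[:,0],.010,c)*1000)[:,:2],dtype=np.float32)
e=cv2.fitEllipse(W); print(e); cx=np.array(e[0])
ys,xs=np.nonzero(m); P=ray("wrist",np.c_[xs,ys],.014,c)[:,:2]*1000-cx; r=np.hypot(*P.T); a=np.arctan2(P[:,1],P[:,0])[(r>27)&(r<40)]
print("yaw*3 mean", (np.angle(np.exp(3j*(a-np.pi)).mean())/3), np.histogram(a,24,(-np.pi,np.pi))[0])
delta([cx[0]/1000,cx[1]/1000,.15],-.05+np.pi)
E
```

```text
((440.50567626953125, -272.1845703125), (106.31192779541016, 106.5408706665039), 138.65480041503906)
yaw*3 mean -0.09283362790898436 [ 9  0  0  0  0  0  0 80 39  0  0  0  0  0 10 92 17  0  0  0  0  0  0 45]
t 1.15 shift cm [-0.17 -0.18  7.51] turn [1.000e-03 0.000e+00 3.113e+00]
```

{"api": "arm_command", "payload": {
  "targets": [0, 0, 2, 0, 0, -0.15, 0, 0, 0, 4, 0, 0, -0.3, 0, 0, 0, 6, 0, 0, -0.45, 0, 0, 0, 8, 0, 0, -0.6, 0, 0, 0, 10, 0, 0, -0.75, 0, 0, 0, 10, 0, 0, -0.9, 0, 0, 0, 10, 0, 0, -1.05, 0, 0, 0, 10, 0, 0, -1.2, 0, 0, 0, 10, 0, 0, -1.35, 0, 0, 0, 10, 0, 0, -1.5, 0]
}}

```text
time_s: 2.15
position: [0.4411, -0.2755, 0.1254]
tool_rot: [-3.141, 0.0, 1.424]
contact_force: [-0.1, -0.4, 0.5]
gripper_width: 0.0853
gripper_force: 0.0
```

{"api": "arm_command", "payload": {
  "targets": [0, 0, 0, 0, 0, -0.15, 0, 0, 0, 0, 0, 0, -0.3, 0, 0, 0, 0, 0, 0, -0.45, 0, 0, 0, 0, 0, 0, -0.6, 0, 0, 0, 0, 0, 0, -0.75, 0, 0, 0, 0, 0, 0, -0.9, 0, 0, 0, 0, 0, 0, -1.05, 0, 0, 0, 0, 0, 0, -1.2, 0, 0, 0, 0, 0, 0, -1.4, 0, 0, 0, 0, 0, 0, -1.62, 0]
}}

```text
time_s: 3.15
position: [0.4412, -0.2754, 0.1254]
tool_rot: [-3.141, -0.0, 2.925]
contact_force: [-0.2, 0.4, 0.3]
gripper_width: 0.085
gripper_force: 0.0
```

```bash
python3 shot.py w2; python3 - <<'E'
from h import *
delta([.4412,-.273,.037],np.pi-.093)
E
```

```text
t 3.15 q [-5.580e-01  1.000e-03 -1.060e-01  1.464e+00 -0.000e+00 -3.410e-01] pos [ 0.4412 -0.2754  0.1254] [-3.1414e+00 -1.0000e-04  2.9245e+00] F [-0.2  0.4  0.3]
t 3.2 shift cm [0.05 0.24 8.84] turn [-0.    -0.    -0.115]
```

View pics/w2.png

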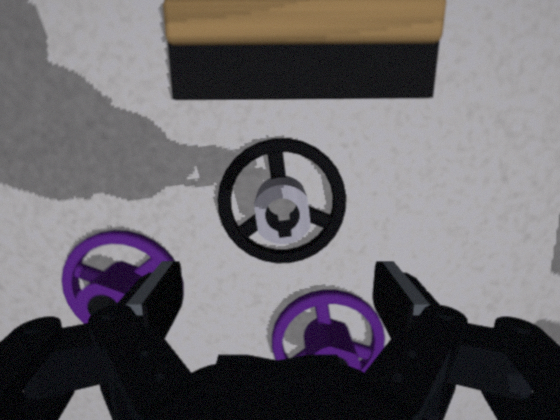

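The wheel is now at (282,200) with its keyway pointing down at (286,230). I'll take one more fit from this closer view.

```bash
python3 - <<'E'
from h import *
import pickle
s,c,p,d=pickle.load(open("w2.pkl","rb"))
m=np.zeros(p.shape[:2],np.uint8); m[132:268,212:352]=(p[132:268,212:352].max(2)<50)*255
cs,_=cv2.findContours(m,cv2.RETR_EXTERNAL,cv2.CHAIN_APPROX_NONE)
k=max(cs,key=cv2.contourArea); W=np.ascontiguousarray((ray("wrist",k[:,0],.010,c)*1000)[:,:2],dtype=np.float32)
e=cv2.fitEllipse(W); print(e); cx=np.array(e[0])
ys,xs=np.nonzero(m); P=ray("wrist",np.c_[xs,ys],.014,c)[:,:2]*1000-cx; r=np.hypot(*P.T); a=np.arctan2(P[:,1],P[:,0])[(r>29)&(r<40)]
print("yaw", (np.angle(np.exp(3j*(a-np.pi)).mean())/3), np.histogram(a,24,(-np.pi,np.pi))[0])
delta([cx[0]/1000,cx[1]/1000,.037],np.pi-.093)
E
```

```text
((439.8757019042969, -271.72296142578125), (106.65619659423828, 107.17955780029297), 104.27767944335938)
yaw -0.08247699910035446 [ 46   0   0   0   0   0  16 129  20   0   0   0   0   0   0 108  68   0
   0   0   0   0   0 145]
t 3.2 shift cm [0.2  0.34 8.84] turn [-0.    -0.    -0.115]
```

{"api": "arm_command", "payload": {
  "targets": [0.1, 0.3, 4, 0, 0, -0.12, 0, 0.1, 0.3, 7, 0, 0, -0.12, 0, 0.1, 0.3, 8.8, 0, 0, -0.12, 0, 0.1, 0.3, 8.8, 0, 0, -0.12, 0, 0.1, 0.3, 8.8, 0, 0, -0.12, 1, 0.1, 0.3, 8.8, 0, 0, -0.12, 1, 0.1, 0.3, 8.8, 0, 0, -0.12, 1, 0.1, 0.3, 8.8, 0, 0, -0.12, 1, 0.1, 0.3, 8.8, 0, 0, -0.12, 1, 0.1, 0.3, 8.8, 0, 0, -0.12, 1],
  "squeeze": 60
}}

```text
time_s: 4.2
position: [0.4422, -0.2711, 0.0379]
tool_rot: [-3.141, 0.001, 3.041]
contact_force: [-0.2, -0.1, 0.4]
gripper_width: 0.0003
gripper_force: 0.0
```

```bash
python3 shot.py w3; python3 - <<'E'
from h import *
p,d=vision.camera("side"); a=cv2.resize(p[150:290,230:430],(800,560)); cv2.imwrite("pics/s3.png",a[:,:,::-1])
E
```

```text
t 4.2 q [-0.55   0.023 -0.254  1.293  0.    -0.449] pos [ 0.4422 -0.2711  0.0379] [-3.1413e+00  7.0000e-04  3.0408e+00] F [-0.2 -0.1  0.4]
```

View pics/w3.png

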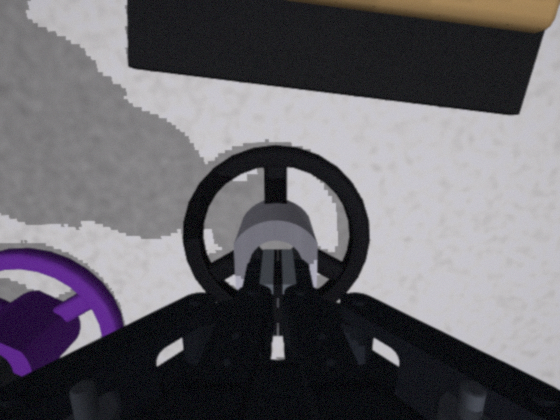

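The fingers have shut with no grip. They appear at (278,260) on the keyway side of the boss. I'll check this against depth.

```bash
python3 - <<'E'
from h import *
import pickle
s,c,p,d=pickle.load(open("w3.pkl","rb"))
print("TCP px",proj("wrist",s["position"],c),"tip",proj("wrist",s["position"]-[0,0,.017],c))
def dp(px,c,d):
    x,y=px; z=d[y,x]; return (c["cam_to_world"]@[(x-c["cx"])/c["fx"]*z,(y-c["cy"])/c["fy"]*z,z,1])[:3].round(4)
for px in [(276,152),(276,180),(276,235),(240,245),(314,245),(190,235),(362,235),(278,270),(262,260),(293,260),(262,290),(300,290)]: print(px,dp(px,c,d))
s2,c2,p2,d2=pickle.load(open("w2.pkl","rb"))
for px in [(282,145),(284,238),(262,215),(305,215),(282,187),(283,256),(282,215)]: print("w2",px,dp(px,c2,d2))
E
```

```text
TCP px [[276.80102874 263.96198724]] tip [[276.88406188 250.7522434 ]]
(276, 152) [ 0.3892 -0.2662  0.013 ]
(276, 180) [ 0.4046 -0.2678  0.0106]
(276, 235) [ 0.4251 -0.2697  0.0428]
(240, 245) [ 0.4282 -0.2872  0.0434]
(314, 245) [ 0.4317 -0.2522  0.0433]
(190, 235) [ 0.431  -0.32    0.0128]
(362, 235) [ 0.4409 -0.222   0.0126]
(278, 270) [ 0.4306 -0.2693  0.0686]
(262, 260) [ 0.4294 -0.2761  0.0601]
(293, 260) [ 0.431  -0.2629  0.0596]
(262, 290) [ 0.4285 -0.2747  0.0872]
(300, 290) [ 0.429  -0.2617  0.0885]
w2 (282, 145) [ 0.3922 -0.2608  0.0139]
w2 (284, 238) [ 0.459  -0.2741  0.0424]
w2 (262, 215) [ 0.4369 -0.2861  0.0443]
w2 (305, 215) [ 0.4444 -0.2548  0.0422]
w2 (282, 187) [ 0.4196 -0.2671  0.0434]
w2 (283, 256) [ 0.4859 -0.2802  0.0135]
w2 (282, 215) [ 0.4533 -0.2738 -0.001 ]
```

View pics/s3.png

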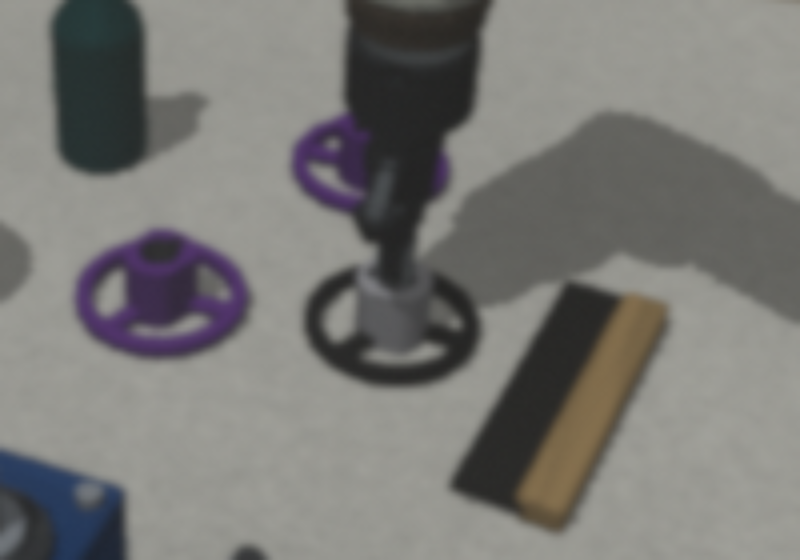

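The side view shows the shut fingers standing in the bore. I take it they closed before the arm was down, since no force shows. I'll lift straight out, open, and descend and close as separate calls.

{"api": "arm_command", "payload": {
  "targets": [0, 0, -2, 0, 0, 0, 1, 0, 0, -4, 0, 0, 0, 1, 0, 0, -6, 0, 0, 0, 1, 0, 0, -6, 0, 0, 0, 1, 0, 0, -6, 0, 0, 0, 0, 0, 0, -6, 0, 0, 0, 0, 0, 0, -6, 0, 0, 0, 0, 0, 0, -6, 0, 0, 0, 0, 0, 0, -6, 0, 0, 0, 0, 0, 0, -6, 0, 0, 0, 0]
}}

```text
time_s: 5.3
position: [0.4419, -0.271, 0.0972]
tool_rot: [3.141, -0.0, 3.041]
contact_force: [0.4, -0.6, -0.2]
gripper_width: 0.085
gripper_force: 0.0
```

```bash
python3 shot.py w4; python3 - <<'E'
from h import *
import pickle
s,c,p,d=pickle.load(open("w4.pkl","rb"))
y,x=np.mgrid[:420:1,:560:1]; P=np.stack([(x-c["cx"])/c["fx"]*d,(y-c["cy"])/c["fy"]*d,d,np.ones_like(d)],-1)@c["cam_to_world"].T
near=np.hypot(P[...,0]-.441,P[...,1]+.272)<.07
rim=near&(P[...,2]>.009)&(P[...,2]<.018)&(p.max(2)<60)&(d>0); rim=rim.astype(np.uint8)
Q=P[rim>0][:,:2].astype(np.float32)*1000; h=cv2.convexHull(Q); print(len(Q),cv2.minEnclosingCircle(h),cv2.fitEllipse(h))
top=near&(P[...,2]>.040)&(P[...,2]<.047)&(p.min(2)>60); Q=P[top][:,:2].astype(np.float32)*1000; h=cv2.convexHull(Q); print(len(Q),cv2.minEnclosingCircle(h),cv2.minAreaRect(h),np.median(P[top][:,2]))
delta([.4405,-.272,.036],np.pi-.088)
print(sensors.get_state()["gripper_width"])
E
```

```text
t 5.3 q [-0.55   0.002 -0.16   1.41   0.    -0.449] pos [ 0.4419 -0.271   0.0972] [ 3.1415e+00 -2.0000e-04  3.0408e+00] F [ 0.4 -0.6 -0.2]
6378 ((439.4849853515625, -271.7017822265625), 53.91936492919922) ((439.31829833984375, -271.6545715332031), (106.92103576660156, 107.23011016845703), 140.69223022460938)
2243 ((440.41180419921875, -271.83447265625), 23.408658981323242) ((440.4566650390625, -271.5058288574219), (40.0399169921875, 46.80606460571289), 83.17520141601562) 0.043173134148229625
t 5.35 shift cm [ 0.14 -0.11  6.13] turn [ 0.    -0.    -0.013]
0.08514188091479352
```

{"api": "arm_command", "payload": {
  "targets": [0.1, -0.1, 3, 0, 0, 0, 0, 0.1, -0.1, 6.1, 0, 0, 0, 0, 0.1, -0.1, 6.1, 0, 0, 0, 0, 0.1, -0.1, 6.1, 0, 0, 0, 0, 0.1, -0.1, 6.1, 0, 0, 0, 0]
}}

```text
time_s: 5.85
position: [0.4417, -0.2724, 0.0382]
tool_rot: [-3.141, 0.002, 3.041]
contact_force: [-0.0, -0.2, 0.3]
gripper_width: 0.0852
gripper_force: 0.0
```

{"api": "arm_command", "payload": {
  "targets": [0, 0, 0, 0, 0, 0, 0.3, 0, 0, 0, 0, 0, 0, 0.4, 0, 0, 0, 0, 0, 0, 0.5, 0, 0, 0, 0, 0, 0, 0.6, 0, 0, 0, 0, 0, 0, 0.6],
  "squeeze": 60
}}

```text
time_s: 6.35
position: [0.4413, -0.2722, 0.0373]
tool_rot: [-3.141, 0.001, 3.041]
contact_force: [-0.7, 0.3, 5.5]
gripper_width: 0.0341
gripper_force: 2.8
```

```bash
python3 shot.py w5; python3 - <<'E'
from h import *
import pickle
s,c,p,d=pickle.load(open("w5.pkl","rb"))
print(s["gripper_width"],s["gripper_force"])
q,dd=vision.camera("side")
a=cv2.resize(p[150:320,180:380],(440,374)); b=cv2.resize(q[190:260,290:360],(360,374),interpolation=cv2.INTER_CUBIC)
cv2.imwrite("pics/c5.png",np.clip(np.hstack([a,b])[:,:,::-1]*1.6,0,255).astype(np.uint8))
E
```

```text
t 6.35 q [-0.553  0.022 -0.256  1.292  0.    -0.452] pos [ 0.4413 -0.2722  0.0373] [-3.1411e+00  1.3000e-03  3.0408e+00] F [-0.7  0.3  5.5]
0.034117145631881646 2.800171241106
```

View pics/c5.png

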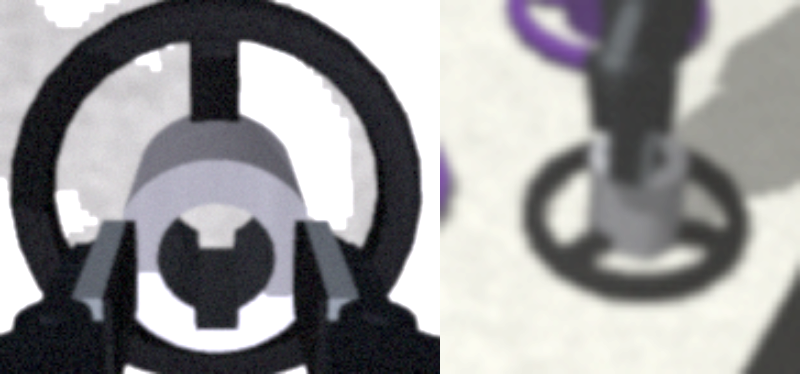

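The fingers seem to flank the boss at px (241,250) and (314,250). I'll work out the height of the tips from those corners.

```bash
python3 - <<'E'
from h import *
import pickle
s,c,p,d=pickle.load(open("w5.pkl","rb"))
for z in (.02,.025,.03,.035,.04,.044,.05): print(z,ray("wrist",[(241,250),(314,250)],z,c)[:,:2].round(4).tolist())
for px in [(236,252),(238,262),(232,270),(320,252),(322,262),(328,270),(245,262),(310,262)]:
    x,y=px; z=d[y,x]; print(px,p[y,x],(c["cam_to_world"]@[(x-c["cx"])/c["fx"]*z,(y-c["cy"])/c["fy"]*z,z,1])[:3].round(4))
E
```

```text
0.02 [[0.439, -0.2919], [0.443, -0.2517]]
0.025 [[0.437, -0.2911], [0.4409, -0.2521]]
0.03 [[0.435, -0.2903], [0.4388, -0.2525]]
0.035 [[0.433, -0.2894], [0.4366, -0.2529]]
0.04 [[0.4309, -0.2886], [0.4345, -0.2532]]
0.044 [[0.4293, -0.288], [0.4328, -0.2536]]
0.05 [[0.4269, -0.287], [0.4302, -0.254]]
(236, 252) [44 46 48] [ 0.4272 -0.2891  0.0511]
(238, 262) [10  8 16] [ 0.4298 -0.288   0.0562]
(232, 270) [10 14 18] [ 0.4271 -0.2884  0.0696]
(320, 252) [57 60 67] [ 0.4313 -0.2514  0.0502]
(322, 262) [46 49 54] [ 0.4309 -0.252   0.0616]
(328, 270) [62 66 72] [ 0.4316 -0.2505  0.068 ]
(245, 262) [115 114 125] [ 0.4358 -0.2869  0.0436]
(310, 262) [111 110 120] [ 0.4393 -0.2558  0.0427]
```

The depth shows the tips at z ≈ 0.045 while the TCP is at 0.037, so the pads sit on top of the boss. The tips are not where I assumed, and I have to go lower. I'll reopen to about 55 mm, then descend in small steps watching the force.

{"api": "arm_command", "payload": {
  "targets": [0, 0, -0.4, 0, 0, 0, 0.3, 0, 0, -0.4, 0, 0, 0, 0.3, 0, 0, -0.4, 0, 0, 0, 0.3, 0, 0, 0, 0, 0, 0, 0.3, 0, 0, 0.4, 0, 0, 0, 0.3, 0, 0, 0.8, 0, 0, 0, 0.3, 0, 0, 0.8, 0, 0, 0, 0.3]
}}

```text
time_s: 7.15
position: [0.4404, -0.2716, 0.0274]
tool_rot: [3.141, -0.001, 3.041]
contact_force: [0.5, -0.1, 0.4]
gripper_width: 0.0593
gripper_force: 0.0
```

```bash
python3 shot.py w6; python3 - <<'E'
from h import *
import pickle
from station import ctrl
print([x for x in dir(ctrl) if x[0]!="_"],sensors.get_state()["gripper_width"])
s,c,p,d=pickle.load(open("w6.pkl","rb"))
y,x=np.mgrid[:420:1,:560:1]; P=(np.stack([(x-c["cx"])/c["fx"]*d,(y-c["cy"])/c["fy"]*d,d,np.ones_like(d)],-1)@c["cam_to_world"].T)[...,:3]
for col in (205,212,219,226,330,337,344,351):
    print(col,[(r,*P[r,col].round(3).tolist()) for r in range(236,272,5)])
E
```

```text
t 7.15 q [-0.553  0.027 -0.27   1.275  0.    -0.452] pos [ 0.4404 -0.2716  0.0274] [ 3.1410e+00 -1.2000e-03  3.0408e+00] F [ 0.5 -0.1  0.4]
['MotionError', 'tips_ahead'] 0.059528250452496
205 [(236, 0.431, -0.313, -0.0), (241, 0.435, -0.313, -0.001), (246, 0.438, -0.314, -0.002), (251, 0.441, -0.315, -0.001), (256, 0.425, -0.302, 0.045), (261, 0.425, -0.301, 0.051), (266, 0.426, -0.3, 0.053), (271, 0.428, -0.3, 0.055)]
212 [(236, 0.432, -0.309, -0.001), (241, 0.435, -0.309, -0.0), (246, 0.438, -0.31, -0.0), (251, 0.442, -0.311, -0.002), (256, 0.427, -0.3, 0.041), (261, 0.43, -0.3, 0.04), (266, 0.432, -0.301, 0.041), (271, 0.434, -0.3, 0.043)]
219 [(236, 0.432, -0.305, -0.001), (241, 0.435, -0.305, -0.0), (246, 0.439, -0.306, -0.001), (251, 0.442, -0.306, -0.001), (256, 0.445, -0.307, -0.001), (261, 0.447, -0.307, 0.001), (266, 0.451, -0.308, -0.001), (271, 0.45, -0.306, 0.009)]
226 [(236, 0.433, -0.301, -0.0), (241, 0.436, -0.301, -0.0), (246, 0.439, -0.301, -0.0), (251, 0.442, -0.302, -0.0), (256, 0.445, -0.302, -0.001), (261, 0.448, -0.303, -0.0), (266, 0.448, -0.301, 0.009), (271,
[... 279 characters left out ...]
, -0.236, -0.001), (241, 0.443, -0.236, -0.001), (246, 0.445, -0.237, -0.0), (251, 0.449, -0.237, -0.001), (256, 0.452, -0.237, -0.002), (261, 0.455, -0.237, -0.001), (266, 0.458, -0.237, -0.0), (271, 0.456, -0.239, 0.011)]
344 [(236, 0.44, -0.232, -0.001), (241, 0.443, -0.232, -0.001), (246, 0.446, -0.232, -0.001), (251, 0.45, -0.232, -0.002), (256, 0.432, -0.241, 0.043), (261, 0.435, -0.241, 0.043), (266, 0.437, -0.241, 0.043), (271, 0.439, -0.241, 0.044)]
351 [(236, 0.44, -0.228, -0.001), (241, 0.443, -0.228, -0.001), (246, 0.446, -0.228, -0.001), (251, 0.45, -0.228, -0.001), (256, 0.432, -0.238, 0.045), (261, 0.432, -0.239, 0.049), (266, 0.432, -0.24, 0.055), (271, 0.433, -0.241, 0.056)]
```

The tips really stand about 14 mm behind the TCP at this opening (their undersides are at z ≈ 0.041). I'll go down 16 mm more, then close.

{"api": "arm_command", "payload": {
  "targets": [0, 0, 0.5, 0, 0, 0, 0.3, 0, 0, 1.0, 0, 0, 0, 0.3, 0, 0, 1.5, 0, 0, 0, 0.3, 0, 0, 1.6, 0, 0, 0, 0.3, 0, 0, 1.6, 0, 0, 0, 0.3]
}}

```text
time_s: 7.7
position: [0.4407, -0.2718, 0.012]
tool_rot: [3.141, -0.0, 3.041]
contact_force: [-0.7, -0.5, -0.6]
gripper_width: 0.0599
gripper_force: 0.0
```

{"api": "arm_command", "payload": {
  "targets": [0, 0, 0, 0, 0, 0, 0.45, 0, 0, 0, 0, 0, 0, 0.55, 0, 0, 0, 0, 0, 0, 0.7, 0, 0, 0, 0, 0, 0, 0.7, 0, 0, 0, 0, 0, 0, 0.7],
  "squeeze": 60
}}

```text
time_s: 8.2
position: [0.4411, -0.272, 0.0129]
tool_rot: [-3.141, 0.001, 3.041]
contact_force: [-1.0, 0.3, 6.1]
gripper_width: 0.0392
gripper_force: 60.7
```

Gripped at 39.2 mm with 60 N. Lifting now.

{"api": "arm_command", "payload": {
  "targets": [0, 0, -2, 0, 0, 0, 0.7, 0, 0, -5, 0, 0, 0, 0.7, 0, 0, -9, 0, 0, 0, 0.7, 0, 0, -13, 0, 0, 0, 0.7, 0, 0, -17, 0, 0, 0, 0.7, 0, 0, -20, 0, 0, 0, 0.7, 0, 0, -22, 0, 0, 0, 0.7, 0, 0, -24, 0, 0, 0, 0.7, 0, 0, -24, 0, 0, 0, 0.7, 0, 0, -24, 0, 0, 0, 0.7]
}}

```text
time_s: 9.2
position: [0.4409, -0.2719, 0.2513]
tool_rot: [3.141, -0.001, 3.041]
contact_force: [-0.3, 0.1, -3.7]
gripper_width: 0.039
gripper_force: 61.7
```

```bash
python3 - <<'E'
from h import *
delta([.658,.0875,.252],np.pi-.10)
E
```

```text
t 9.2 shift cm [-17.98  37.95  -0.07] turn [ 0.    -0.001 -0.001]
```

{"api": "arm_command", "payload": {
  "targets": [-2, 4, 0, 0, 0, 0, 0.7, -4, 8, 0, 0, 0, 0, 0.7, -6, 12, 0, 0, 0, 0, 0.7, -8, 16.5, 0, 0, 0, 0, 0.7, -10, 21, 0, 0, 0, 0, 0.7, -12, 25, 0, 0, 0, 0, 0.7, -14, 29, 0, 0, 0, 0, 0.7, -16, 33, 0, 0, 0, 0, 0.7, -18, 38, 0, 0, 0, 0, 0.7, -18, 38, 0, 0, 0, 0, 0.7]
}}

```text
time_s: 10.2
position: [0.6594, 0.093, 0.2476]
tool_rot: [3.142, -0.005, 3.045]
contact_force: [-0.7, -0.0, -3.4]
gripper_width: 0.0391
gripper_force: 61.9
```

{"api": "arm_command", "payload": {
  "targets": [0, 0, 0, 0, 0, 0, 0.7, 0, 0, 0, 0, 0, 0, 0.7]
}}

```text
time_s: 10.4
position: [0.6577, 0.0875, 0.2511]
tool_rot: [-3.141, -0.002, 3.041]
contact_force: [-0.1, -0.5, -2.8]
gripper_width: 0.039
gripper_force: 61.9
```

```bash
python3 shot.py w7; python3 - <<'E'
import pickle,cv2,numpy as np
s,c,p,d=pickle.load(open("w7.pkl","rb"))
cv2.imwrite("pics/c7.png",np.clip(cv2.resize(p[:330],(800,471))[:,:,::-1]*1.3,0,255).astype(np.uint8))
E
```

```text
t 10.4 q [ 0.132  0.399  0.601  1.775 -0.     0.233] pos [0.6577 0.0875 0.2511] [-3.1408e+00 -1.9000e-03  3.0406e+00] F [-0.1 -0.5 -2.8]
```

View pics/c7.png

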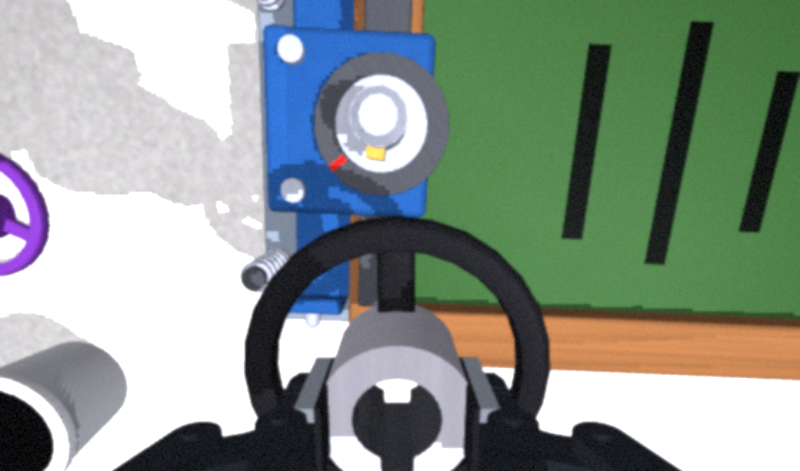

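Clear view in the crop (scale 0.7): shaft top at (379,114), brass key at (376,153), red line at (338,163), and the held wheel's boss at (398,415). I'll measure these.

```bash
python3 - <<'E'
from h import *
import pickle
s,c,p,d=pickle.load(open("w7.pkl","rb"))
y,x=np.mgrid[:420:1,:560:1]; P=(np.stack([(x-c["cx"])/c["fx"]*d,(y-c["cy"])/c["fy"]*d,d,np.ones_like(d)],-1)@c["cam_to_world"].T)[...,:3]
near=np.hypot(P[...,0]-.568,P[...,1]-.0875)<.05
def circ(m,n):
    Q=P[m][:,:2].astype(np.float32)*1000; h=cv2.convexHull(Q); print(n,len(Q),cv2.minEnclosingCircle(h),cv2.fitEllipse(h)[0],"z",np.median(P[m][:,2]).round(4))
circ(near&(abs(P[...,2]-.203)<.0025),"top"); circ(near&(abs(P[...,2]-.165)<.003)&(p.min(2)>100),"collar"); circ(near&(abs(P[...,2]-.155)<.005)&(p.max(2)<110)&(p.max(2).astype(int)-p.min(2)<25),"cap")
h=cv2.cvtColor(p,cv2.COLOR_RGB2HSV).astype(int)
key=near&(h[...,0]>15)&(h[...,0]<32)&(h[...,1]>120)&(h[...,2]>100); red=near&((h[...,0]<6)|(h[...,0]>174))&(h[...,1]>150)
for m,n in((key,"key"),(red,"red")): print(n,m.sum(),np.median(P[m],0).round(4), x[m].mean(),y[m].mean())
# wheel in hand: rim z, centre
zs=P[...,2]; w=(np.hypot(P[...,0]-.657,P[...,1]-.0875)<.07)&(y<270)
print("boss z", [P[r,278].round(4).tolist() for r in (160,190,222,232)])
b=w*0+((np.hypot(P[...,0]-.657,P[...,1]-.0875)<.03)&(abs(zs-.282)<.004)&(p.min(2)>70)); circ(b>0,"boss")
r=(np.hypot(P[...,0]-.657,P[...,1]-.0875)<.06)&(abs(zs-.251)<.006)&(y<300)&(p.max(2)<60); 
Q=P[r]; print(len(Q),np.median(Q[:,2])); A=np.c_[2*Q[:,:2],np.ones(len(Q))]
rr=np.hypot(Q[:,0]-.657,Q[:,1]-.0875); Q=Q[rr>.046]; A=np.c_[2*Q[:,:2],np.ones(len(Q))]; sol=np.linalg.lstsq(A,(Q[:,:2]**2).sum(1),rcond=None)[0]; print("rim fit",sol[:2],np.sqrt(sol[2]+sol[0]**2+sol[1]**2))
E
```

```text
top 852 ((565.80029296875, 89.23431396484375), 10.099601745605469) (565.8638916015625, 89.51116943359375) z 0.2021
collar 1846 ((565.5210571289062, 89.40424346923828), 21.990049362182617) (565.5216064453125, 89.43663024902344) z 0.1643
cap 3630 ((572.9249267578125, 83.08164978027344), 42.963802337646484) (568.6546630859375, 84.01791381835938) z 0.1562
key 89 [0.5794 0.0864 0.1892] 262.55056179775283 106.88764044943821
red 65 [0.5808 0.0652 0.1569] 235.90769230769232 113.8923076923077
boss z [[0.6061, 0.0933, 0.2515], [0.6203, 0.0918, 0.25], [0.6342, 0.0905, 0.2562], [0.6345, 0.0904, 0.2695]]
boss 5764 ((654.0917358398438, 88.13975524902344), 27.069637298583984) (656.465087890625, 87.91348266601562) z 0.2814
9599 0.25107990597439656
rim fit [0.65543379 0.08792627] 0.049281608566106305
```

```bash
python3 - <<'E'
from h import *
delta([.5667,.0891,.225],np.pi-.215)
E
```

```text
t 10.45 shift cm [ 9.08 -0.72  2.69] turn [-0.001 -0.001  0.113]
```

{"api": "arm_command", "payload": {
  "targets": [3, -0.2, 0, 0, 0, 0.05, 0.7, 6, -0.5, 0, 0, 0, 0.11, 0.7, 8, -0.6, 0, 0, 0, 0.11, 0.7, 9.1, -0.7, 1, 0, 0, 0.11, 0.7, 9.1, -0.7, 2, 0, 0, 0.11, 0.7, 9.1, -0.7, 2.7, 0, 0, 0.11, 0.7, 9.1, -0.7, 2.7, 0, 0, 0.11, 0.7, 9.1, -0.7, 2.7, 0, 0, 0.11, 0.7]
}}

```text
time_s: 11.25
position: [0.5673, 0.0899, 0.225]
tool_rot: [-3.141, -0.001, 2.93]
contact_force: [-0.6, 0.4, -3.9]
gripper_width: 0.0388
gripper_force: 62.1
```

```bash
python3 - <<'E'
from h import *
delta([.5667,.0891,.208],np.pi-.215)
print(sensors.get_state()["contact_force"])
E
```

```text
t 11.25 shift cm [ 0.04 -0.09  1.7 ] turn [-0.    -0.001  0.004]
[-0.63941752  0.39845461 -3.8938337 ]
```

{"api": "arm_command", "payload": {
  "targets": [0.04, -0.08, 0.3, 0, 0, 0, 0.7, 0.04, -0.08, 0.6, 0, 0, 0, 0.7, 0.04, -0.08, 0.9, 0, 0, 0, 0.7, 0.04, -0.08, 1.2, 0, 0, 0, 0.7, 0.04, -0.08, 1.5, 0, 0, 0, 0.7, 0.04, -0.08, 1.5, 0, 0, 0, 0.7, 0.04, -0.08, 1.5, 0, 0, 0, 0.7]
}}

```text
time_s: 11.95
position: [0.5664, 0.0895, 0.2104]
tool_rot: [-3.142, -0.0, 2.931]
contact_force: [-0.7, -0.6, -3.3]
gripper_width: 0.0388
gripper_force: 62.1
```

{"api": "arm_command", "payload": {
  "targets": [0, 0, 0.2, 0, 0, 0, 0.7, 0, 0, 0.4, 0, 0, 0, 0.7, 0, 0, 0.4, 0, 0, 0, 0.7, 0, 0, 0.4, 0, 0, 0, 0.7]
}}

```text
time_s: 12.35
position: [0.5663, 0.0895, 0.2063]
tool_rot: [-3.142, -0.0, 2.931]
contact_force: [-0.3, 0.4, -3.8]
gripper_width: 0.0388
gripper_force: 62.1
```

{"api": "arm_command", "payload": {
  "targets": [0, 0, 0.1, 0, 0, 0, 0.7, 0, 0, 0.2, 0, 0, 0, 0.7, 0, 0, 0.3, 0, 0, 0, 0.7, 0, 0, 0.4, 0, 0, 0, 0.7, 0, 0, 0.4, 0, 0, 0, 0.7]
}}

```text
time_s: 12.85
position: [0.5663, 0.0895, 0.2022]
tool_rot: [-3.141, -0.0, 2.931]
contact_force: [-0.5, 0.6, -3.1]
gripper_width: 0.039
gripper_force: 62.1
```

{"api": "arm_command", "payload": {
  "targets": [0, 0, 0.1, 0, 0, 0, 0.7, 0, 0, 0.2, 0, 0, 0, 0.7, 0, 0, 0.3, 0, 0, 0, 0.7, 0, 0, 0.3, 0, 0, 0, 0.7]
}}

```text
time_s: 13.25
position: [0.5664, 0.0895, 0.1992]
tool_rot: [-3.142, -0.0, 2.931]
contact_force: [0.6, -0.5, -3.0]
gripper_width: 0.0391
gripper_force: 62.1
```

{"api": "arm_command", "payload": {
  "targets": [0, 0, 0.2, 0, 0, 0, 0.7, 0, 0, 0.4, 0, 0, 0, 0.7, 0, 0, 0.6, 0, 0, 0, 0.7, 0, 0, 0.8, 0, 0, 0, 0.7, 0, 0, 0.8, 0, 0, 0, 0.7]
}}

```text
time_s: 13.75
position: [0.5663, 0.0895, 0.1909]
tool_rot: [-3.141, -0.001, 2.931]
contact_force: [-0.5, -1.4, -3.6]
gripper_width: 0.039
gripper_force: 62.1
```

The keyway is over the key with no force showing. Continuing down to the collar.

{"api": "arm_command", "payload": {
  "targets": [0, 0, 0.2, 0, 0, 0, 0.7, 0, 0, 0.4, 0, 0, 0, 0.7, 0, 0, 0.6, 0, 0, 0, 0.7, 0, 0, 0.8, 0, 0, 0, 0.7, 0, 0, 0.9, 0, 0, 0, 0.7, 0, 0, 0.9, 0, 0, 0, 0.7]
}}

```text
time_s: 14.35
position: [0.5663, 0.0895, 0.1821]
tool_rot: [-3.141, -0.0, 2.931]
contact_force: [0.4, -0.8, -3.0]
gripper_width: 0.039
gripper_force: 62.1
```

{"api": "arm_command", "payload": {
  "targets": [0, 0, 0.1, 0, 0, 0, 0.7, 0, 0, 0.2, 0, 0, 0, 0.7, 0, 0, 0.3, 0, 0, 0, 0.7, 0, 0, 0.3, 0, 0, 0, 0.7]
}}

```text
time_s: 14.75
position: [0.5664, 0.0895, 0.1793]
tool_rot: [-3.142, -0.0, 2.931]
contact_force: [0.2, -0.6, -3.7]
gripper_width: 0.0391
gripper_force: 62.1
```

{"api": "arm_command", "payload": {
  "targets": [0, 0, 0.1, 0, 0, 0, 0.7, 0, 0, 0.1, 0, 0, 0, 0.7, 0, 0, 0.2, 0, 0, 0, 0.7, 0, 0, 0.2, 0, 0, 0, 0.7]
}}

```text
time_s: 15.15
position: [0.5665, 0.0895, 0.1779]
tool_rot: [3.141, 0.001, 2.931]
contact_force: [-1.6, -2.5, 1.7]
gripper_width: 0.0391
gripper_force: 62.6
```

On the collar: the force changed by about 5 N. Now winding clockwise.

{"api": "arm_command", "payload": {
  "targets": [0, 0, 0, 0, 0, 0.08, 0.7, 0, 0, 0, 0, 0, 0.16, 0.7, 0, 0, 0, 0, 0, 0.24, 0.7, 0, 0, 0, 0, 0, 0.32, 0.7, 0, 0, 0, 0, 0, 0.4, 0.7, 0, 0, 0, 0, 0, 0.4, 0.7]
}}

```text
time_s: 15.75
position: [0.5669, 0.0901, 0.1779]
tool_rot: [3.14, 0.001, 2.53]
contact_force: [1.3, 2.8, 2.1]
gripper_width: 0.0393
gripper_force: 62.7
```

```bash
python3 -c "
from h import *
s=sensors.get_state(); print(s['moment'],s['contact_force'])"
```

```text
[ 0.4416892  -0.25040624  0.05804323] [1.31681267 2.79945863 2.10568209]
```

{"api": "arm_command", "payload": {
  "targets": [0, 0, 0, 0, 0, 0.08, 0.7, 0, 0, 0, 0, 0, 0.16, 0.7, 0, 0, 0, 0, 0, 0.24, 0.7, 0, 0, 0, 0, 0, 0.3, 0.7, 0, 0, 0, 0, 0, 0.36, 0.7, 0, 0, 0, 0, 0, 0.36, 0.7]
}}

```text
time_s: 16.35
position: [0.5672, 0.09, 0.1779]
tool_rot: [3.139, 0.0, 2.172]
contact_force: [4.5, 3.1, 1.7]
gripper_width: 0.0391
gripper_force: 62.7
```

```bash
python3 -c "
from h import *
s=sensors.get_state(); print(s['moment'],s['contact_force'])"
```

```text
[ 0.46759404 -0.92620786  0.08511155] [4.45371337 3.12176387 1.7480015 ]
```

{"api": "arm_command", "payload": {
  "targets": [0, 0, 0, 0, 0, 0.03, 0.7, 0, 0, 0, 0, 0, 0.06, 0.7, 0, 0, 0, 0, 0, 0.06, 0.7]
}}

```text
time_s: 16.65
position: [0.5673, 0.0899, 0.1779]
tool_rot: [3.139, 0.0, 2.113]
contact_force: [6.3, 1.7, 1.6]
gripper_width: 0.0389
gripper_force: 62.7
```

```bash
python3 -c "
from h import *
s=sensors.get_state(); print(s['moment'],s['contact_force'],s['tool_rot'])"
```

```text
[ 0.46341263 -1.07416592  0.14845306] [6.25243215 1.6516659  1.57903645] [3.13919385e+00 4.40950086e-04 2.11318235e+00]
```

{"api": "arm_command", "payload": {
  "targets": [-0.03, 0.05, 0, 0, 0, 0.03, 0.7, -0.03, 0.05, 0, 0, 0, 0.06, 0.7, -0.03, 0.05, 0, 0, 0, 0.06, 0.7]
}}

```text
time_s: 16.95
position: [0.5674, 0.0899, 0.1779]
tool_rot: [3.14, -0.0, 2.051]
contact_force: [3.9, 3.2, 4.9]
gripper_width: 0.0391
gripper_force: 63.1
```

```bash
python3 -c "
from h import *
s=sensors.get_state(); print(s['moment'],s['contact_force'],s['tool_rot'])"
```

```text
[ 0.75680811 -0.75237756  0.15254657] [3.93959001 3.15894756 4.92712616] [ 3.14018559e+00 -5.14025461e-05  2.05065812e+00]
```

{"api": "arm_command", "payload": {
  "targets": [0, 0, 0, 0, 0, 0.03, 0.7, 0, 0, 0, 0, 0, 0.06, 0.7, 0, 0, 0, 0, 0, 0.06, 0.7]
}}

```text
time_s: 17.25
position: [0.5675, 0.0899, 0.1779]
tool_rot: [3.14, 0.0, 1.992]
contact_force: [3.5, 3.9, 4.0]
gripper_width: 0.0388
gripper_force: 63.8
```

```bash
python3 -c "
from h import *
s=sensors.get_state(); print(s['moment'],s['contact_force'],s['tool_rot'])"
```

```text
[ 0.66582978 -1.05345809  1.41171019] [3.49244578 3.91800278 3.97459341] [3.13990100e+00 2.65688724e-04 1.99240638e+00]
```

The moment jumped to 1.4 N m, so the clamp is at its stop. Releasing and rising.

{"api": "arm_command", "payload": {
  "targets": [0, 0, 0, 0, 0, -0.03, 0.7, 0, 0, 0, 0, 0, -0.03, 0.4, 0, 0, 0, 0, 0, -0.03, 0.2, 0, 0, 0, 0, 0, -0.03, 0.1, 0, 0, 0, 0, 0, -0.03, 0.1, 0, 0, -3, 0, 0, -0.03, 0.1, 0, 0, -6, 0, 0, -0.03, 0.1, 0, 0, -10, 0, 0, -0.03, 0.1, 0, 0, -10, 0, 0, -0.03, 0.1, 0, 0, -10, 0, 0, -0.03, 0.1]
}}

```text
time_s: 18.25
position: [0.5674, 0.0895, 0.278]
tool_rot: [3.14, 0.0, 2.02]
contact_force: [0.2, 0.7, -0.3]
gripper_width: 0.0768
gripper_force: 0.0
```

```bash
python3 shot.py w8; python3 - <<'E'
from h import *
import pickle
s,c,p,d=pickle.load(open("w8.pkl","rb"))
y,x=np.mgrid[:420:1,:560:1]; P=(np.stack([(x-c["cx"])/c["fx"]*d,(y-c["cy"])/c["fy"]*d,d,np.ones_like(d)],-1)@c["cam_to_world"].T)[...,:3]
C=np.array([.5656,.0894]); near=np.hypot(P[...,0]-C[0],P[...,1]-C[1])<.065
def circ(m,n):
    Q=P[m][:,:2].astype(np.float32)*1000; h=cv2.convexHull(Q); print(n,len(Q),cv2.minEnclosingCircle(h),cv2.fitEllipse(h)[:2],"z",np.median(P[m][:,2]).round(4)); return np.array(cv2.fitEllipse(h)[0])/1000
rm=near&(abs(P[...,2]-.178)<.006)&(p.max(2)<60); cc=circ(rm,"rim"); circ(near&(abs(P[...,2]-.209)<.005)&(p.min(2)>70),"boss")
v=P[rm][:,:2]-cc; r=np.hypot(*v.T); a=np.arctan2(v[:,1],v[:,0])[(r>.029)&(r<.040)]
print("spoke phase (mod 2.094)",np.angle(np.exp(3j*(a-np.pi)).mean())/3,np.histogram(a,24,(-np.pi,np.pi))[0])
h=cv2.cvtColor(p,cv2.COLOR_RGB2HSV).astype(int); red=near&((h[...,0]<6)|(h[...,0]>174))&(h[...,1]>150); print("red",red.sum(),np.median(P[red],0) if red.any() else 0)
cv2.imwrite("pics/c8.png",np.clip(cv2.resize(p[60:360,120:520],(800,600))[:,:,::-1]*1.3,0,255).astype(np.uint8))
E
```

```text
t 18.25 q [ 0.156  0.174  0.376  1.771 -0.     1.278] pos [0.5674 0.0895 0.278 ] [3.1402e+00 5.0000e-04 2.0205e+00] F [ 0.2  0.7 -0.3]
rim 5930 ((566.2891845703125, 90.63314819335938), 54.73824691772461) ((566.0020751953125, 91.1208724975586), (107.1318130493164, 108.69383239746094)) z 0.1778
boss 1981 ((566.6416625976562, 90.21488189697266), 23.3603515625) ((566.5916137695312, 90.40040588378906), (44.23436737060547, 46.78681945800781)) z 0.2082
spoke phase (mod 2.094) 1.0229404331077097 [  0   0   0 108  71   0   0   0   0   0   0 105  90   0   0   0   0   0
   0 131 104   0   0   0]
red 20 [0.53373644 0.07775501 0.32387553]
```

View pics/c8.png

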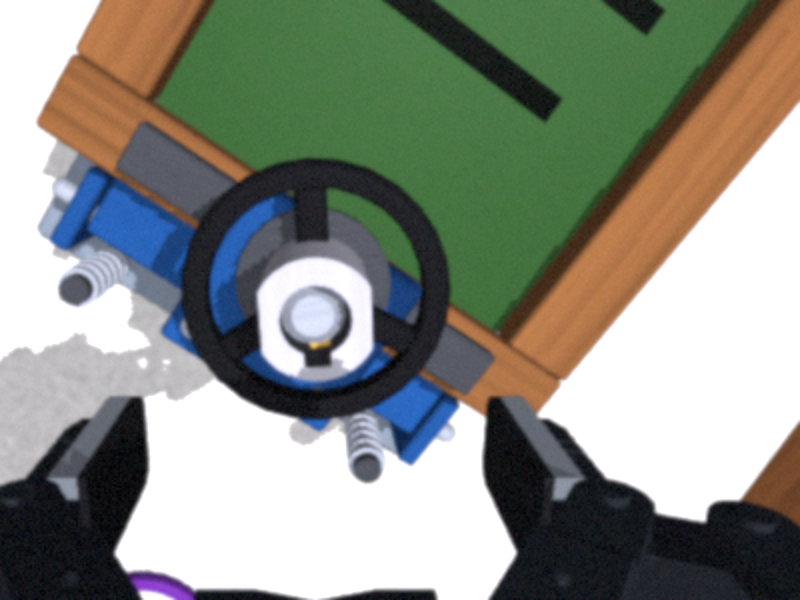

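The wheel sits home: rim top at z ≈ 0.178, centred within about 1.5 mm. Brass shows in the keyway at crop (320,345). The keyway yaw is −1.07 against −1.01 for the red line, which is within the key play. The fingers are clear, so I'll hand in.

```bash
python3 -c "
from h import *
print(job.hand_in())"
```

```text
the job is handed in; nothing more can be done
None
```

The handwheel is on the spindle with its keyway over the key, home on the collar, wound clockwise to the stop and let go; the job was handed in at about 18 s, but `job.hand_in()` returned no verdict, so I can't confirm it passed.

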